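Put the dropper bottles back in their holders

ROBOT

A 6-joint arm with a two-finger parallel gripper is mounted at the origin on the work surface. World frame = base frame: x ahead of the robot, y to its left, z up, the work surface at z = 0. Lengths are in mm, angles in rad, forces in N, time in s.
With the tool pointing down it reaches from about 275 to 750 mm from the base axis. Payload 10.2 kg.
Tool frame: the origin (TCP) lies between the finger pads; the fingertips stand 11 mm ahead of it and the grasp point (between the pads) lies 8 mm behind it; z points along the fingers, y is the line along which they close (so a half turn about z gives the same grasp; the last joint's range is limited). The gripper opens to 85 mm and grips with 20 to 120 N. Pads are 22 mm wide; open, the fingers measure 114 mm over their backs; the gripper's body (76 mm by 85 mm) begins 54 mm behind the grasp point. The pads swing forward as they close: fully open they stand 13 mm farther back than shut.
Start: joints at [-0.223, 0.313, 1.498, -0, 1.331, -0.223], TCP at [525.006, -0.014, 242.294] pointing down, gripper open.
Joint ranges: [-2.94, 2.94], [-0.97, 2.17], [0.19, 2.56], [-1.23, 4.37], [0.02, 3.11], [-2.88, 2.88]. Speed limits (rad/s): [2.39, 2.39, 3.01, 3.14, 3.14, 3.14].

INTERFACE

Orientations are given as a unit quaternion [w, x, y, z].
In Python, from rig import sense, eyes, finish_job gives the robot as it stands.
- The arm moves only by the shell command python3 -m jog 'ROWS' [FORCE]. ROWS is JSON, a list of rows, each a list of 7 numbers: the shift along the tool's x, y, z in m, then the turn, a rotation vector about the tool's x, y, z in rad, then the finger opening in m, from 0 to 0.0854. In form: [[dx, dy, dz, rx, ry, rz, gripper], ...]. A call has 1 to 5 rows; each row shifts and turns the commanded pose from where the row before left it, along the tool's axes as they then stand; what a row does not reach is not made up. A row lasts 1/10 s, in which the tool goes at most 50 mm and 8.59 degrees, less where a joint would pass 70% of its speed; a pose out of reach is approached as far as the arm can. A call is refused whole if a number of a shift passes 0.05 or a number of a turn 0.15, either way. A call with a gripper value outside its range is refused whole. The fingers move at their own pace and stop on an object; FORCE is the grip in N (left out, the last holds). Time passes only in rows, so rows that do not move let the fingers close. It gives the time, the measured TCP pose, the force, the opening and the grip force at its end, in the units of the state.
- sense(): the state, without advancing time (a new reading comes with each control period).
- eyes.capture(name): name is "scene" or "side" or "wrist"; returns the picture (480x640x3 uint8, red, green, blue); there is no depth.
- eyes.calibration(name): a dict with "fx", "fy", "cx", "cy" (pixels), "cam_to_world" (4x4, takes a point from camera to world coordinates); the wrist camera has in their place "mount" (4x4, takes a point from camera to tool coordinates, whose origin is the TCP and whose axes are the flange's). Camera axes: x right, y down, z forward; pixel columns grow to the right and rows downward; lengths in mm; the calibration is good to about 2 mm. A picture is of the moment at which its call begins: read the wrist's pose just before it. calibration takes no time and is no camera call.
- finish_job(): hands the job in; it is judged then, once.
The state is a dict: "time_s": time; "joints": joint angles; "dq": joint speeds; "tau": joint torques, N m; "eef_pos": TCP position; "ee_rot": TCP orientation; "force": force on the tool from outside, world axes, zero at the start; "wrist_torque": the same for the moment, N m; "grip_width": opening from 0.0 (shut) to 1.0 (fully open); "grip_force": force on a finger pad.
Only numpy, scipy, OpenCV 4.12 (cv2) and the standard library are available. Lean on these libraries where they do the work, as an engineer would, in place of code of your own. Each camera call takes 0.05 s, during which the arm holds its last target. There are 200 camera calls.

TASK

Put the four dropper bottles (the ones with a pointed nozzle) back in their holders on the side of the bench away from the robot: stand each upright on the floor of the well that has its own shape and size, round or square, small or large. Set them down without dropping them or tipping them over, and leave the two flat-lidded jars where they stand.

Things in the scene. Friction and masses are not known exactly. Their poses are not given: they have to be found in the camera images.
- round_small: Round small dropper bottle, loose: white round body 26 mm in diameter and 50 mm high with upright sides, then a narrower shoulder and a pointed black nozzle; 78 mm high in all, about 0.05 kg. Stands upright. Origin at the centre of its underside, z up its axis.
- round_large: Round large dropper bottle, loose: white round body 44 mm in diameter and 62 mm high with upright sides, then a narrower shoulder and a pointed black nozzle; 94 mm high in all, about 0.13 kg. Stands upright. Origin at the centre of its underside, z up its axis.
- square_small: Square small dropper bottle, loose: white square body 26 mm by 26 mm and 50 mm high with upright sides, then a narrower shoulder and a pointed black nozzle; 78 mm high in all, about 0.05 kg. Stands upright. Origin at the centre of its underside, z up its axis, x and y square to its sides.
- square_large: Square large dropper bottle, loose: white square body 44 mm by 44 mm and 62 mm high with upright sides, then a narrower shoulder and a pointed black nozzle; 94 mm high in all, about 0.13 kg. Stands upright. Origin at the centre of its underside, z up its axis, x and y square to its sides.
- holder_round_small: Holder for the round small bottle: grey square block 60 mm by 60 mm, 20 mm high, fixed to the bench, with a round well 40 mm in diameter, 14 mm deep with a dark floor 6 mm above the bench. Origin at the centre of the block's underside (below the middle of the well), x and y square to the block's sides.
- holder_round_large: Holder for the round large bottle: grey square block 80 mm by 80 mm, 20 mm high, fixed to the bench, with a round well 60 mm in diameter, 14 mm deep with a dark floor 6 mm above the bench. Origin at the centre of the block's underside (below the middle of the well), x and y square to the block's sides.
- holder_square_small: Holder for the square small bottle: grey square block 60 mm by 60 mm, 20 mm high, fixed to the bench, with a square well 40 mm by 40 mm, 14 mm deep with a dark floor 6 mm above the bench. Origin at the centre of the block's underside (below the middle of the well), x and y square to the block's sides and to the well's.
- holder_square_large: Holder for the square large bottle: grey square block 80 mm by 80 mm, 20 mm high, fixed to the bench, with a square well 60 mm by 60 mm, 14 mm deep with a dark floor 6 mm above the bench. Origin at the centre of the block's underside (below the middle of the well), x and y square to the block's sides and to the well's.
- jar_round: Round jar, not a dropper bottle, to be left alone: white body 44 mm in diameter, 55 mm high, with a flat black lid 46 mm across; 67 mm high in all, loose, upright. Origin at the centre of its underside.
- jar_square: Square jar, not a dropper bottle, to be left alone: white body 26 mm by 26 mm, 50 mm high, with a flat round black cap 24 mm across; 60 mm high in all, loose, upright. Origin at the centre of its underside.
There are look-alikes about, which are no part of the job. What is shaped like the holder_round_large but pink is not meant.

How it is judged (in metres and radians):
At the end, for the whole second after the job is handed in: Each of the four dropper bottles stands upright (within 0.1 rad) and at rest on the floor of the holder of its own shape and size, its underside 2 to 10 mm above the bench and within 14 mm of the holder's centre; both flat-lidded jars stand upright within 15 mm of where they were (horizontal distance between round_small and holder_round_small below 0.014 m and z of round_small in the frame of holder_round_small between 0.002 and 0.01 m and angle between each of round_small, round_large, square_small, square_large, jar_round, jar_square's own z axis and vertical below 0.1 rad and linear speed of each of round_small, round_large, square_small, square_large below 0.02 m/s and angular speed of each of round_small, round_large, square_small, square_large below 0.2 rad/s and horizontal distance between round_large and holder_round_large below 0.014 m and z of round_large in the frame of holder_round_large between 0.002 and 0.01 m and horizontal distance between square_small and holder_square_small below 0.014 m and z of square_small in the frame of holder_square_small between 0.002 and 0.01 m and horizontal distance between square_large and holder_square_large below 0.014 m and z of square_large in the frame of holder_square_large between 0.002 and 0.01 m and distance of each of jar_round, jar_square from where it was at the start of the episode below 0.015 m); the robot touches nothing.
It fails at once if a flat-lidded jar is moved by more than 15 mm or tipped (distance of any of jar_round, jar_square from where it was at the start of the episode above 0.015 m or angle between any of jar_round, jar_square's own z axis and vertical above 0.3 rad).
It fails at once if a dropper bottle is tipped over (more than about 50 degrees from upright) (angle between any of round_small, round_large, square_small, square_large's own z axis and vertical above 0.9 rad).
It fails at once if a dropper bottle is dropped or flung (faster than 0.7 m/s with its underside less than 50 mm above the bench) ((height (world z) of round_small below 0.05 m and linear speed of round_small above 0.7 m/s) or (height (world z) of round_large below 0.05 m and linear speed of round_large above 0.7 m/s) or (height (world z) of square_small below 0.05 m and linear speed of square_small above 0.7 m/s) or (height (world z) of square_large below 0.05 m and linear speed of square_large above 0.7 m/s)).
It also fails if it takes over 93 s, if anything falls off the work surface, if the arm or the gripper's body presses on something with over 40 N, if the wrist force passes 120 N, or if a joint passes its speed limit or range.

## Working session

There is one attempt and no reset: what is moved stays moved. The work goes in short steps, Python scripts to look and compute and a shell command to move; the robot and the scene stay as the last step left them, time stands still between calls to the robot, and variables do not carry over. Pictures are saved under pics/ and viewed, at most 14 in all, crops included, and the job is handed in when it is done.

```bash
mkdir -p pics; ls; python3 - <<'E'
from rig import sense, eyes
import cv2,json
s=sense();print(s)
for n in("scene","side","wrist"):
    cv2.imwrite(f"pics/{n}0.png",eyes.capture(n)[:,:,::-1]); print(n,eyes.calibration(n))
E
```

```text
pics
{'time_s': 0.0, 'joints': array([-2.23380068e-01,  3.13475697e-01,  1.49844479e+00, -1.19471434e-05,
        1.33093880e+00, -2.23379911e-01]), 'dq': array([-0.00053471, -0.00034619,  0.00086464,  0.00051258, -0.00028893,
        0.00056431]), 'tau': array([-5.78409599e-04, -4.12261176e+01, -2.59742296e+01, -3.58453699e-04,
        4.11797926e-03, -1.23038126e-05]), 'eef_pos': array([5.24769039e+02, 4.78589608e-02, 2.41718997e+02]), 'ee_rot': array([-5.32810363e-04,  7.07105689e-01,  7.07107590e-01, -3.42401362e-04]), 'force': array([ 0.14718927, -0.12674822, -0.26247461]), 'wrist_torque': array([ 0.00571644,  0.01236309, -0.03683915]), 'grip_force': 0.0, 'grip_width': 0.9995706140629685}
scene {'fx': 513.9086577572882, 'fy': 513.9086577572882, 'cx': 316.79404753566683, 'cy': 231.37999023803877, 'cam_to_world': array([[ 4.71975067e-01,  6.96266060e-01, -5.40789339e-01,
         1.18658807e+03],
       [ 8.81457883e-01, -3.84149553e-01,  2.74701878e-01,
        -2.79643235e+02],
       [-1.64783888e-02, -6.06335463e-01, -7.95038219e-01,
         9.12725801e+02],
       [ 0.000000
[... 295 characters left out ...]
63e-01,  5.60719626e-01, -8.17538472e-01,
         7.80555074e+02],
       [ 1.38203160e-02, -8.23556537e-01, -5.67065807e-01,
         5.98870014e+02],
       [ 0.00000000e+00,  0.00000000e+00,  0.00000000e+00,
         1.00000000e+00]])}
wrist {'fx': 359.81111993390437, 'fy': 359.81111993390437, 'cx': 324.7241322023847, 'cy': 233.14750248943608, 'mount': array([[-6.47612828e-04, -9.59777794e-01, -2.80759981e-01,
         7.21177194e+01],
       [ 9.99999292e-01, -9.01716439e-04,  7.75876404e-04,
         5.50277781e-01],
       [-9.97834834e-04, -2.80759280e-01,  9.59777699e-01,
        -1.31345360e+02],
       [ 0.00000000e+00,  0.00000000e+00,  0.00000000e+00,
         1.00000000e+00]])}
```

View pics/scene0.png

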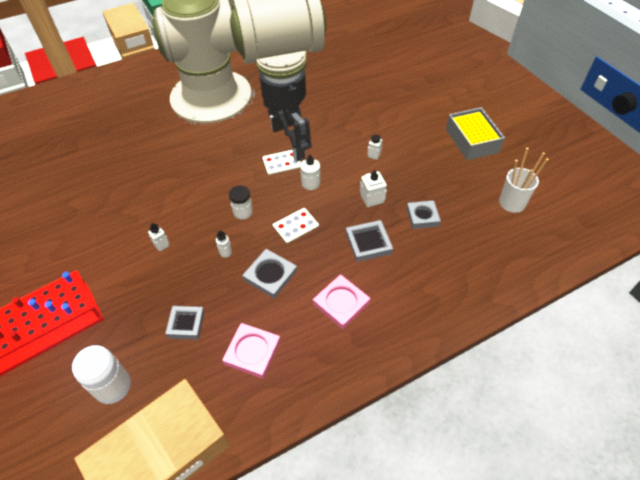

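View pics/side0.png

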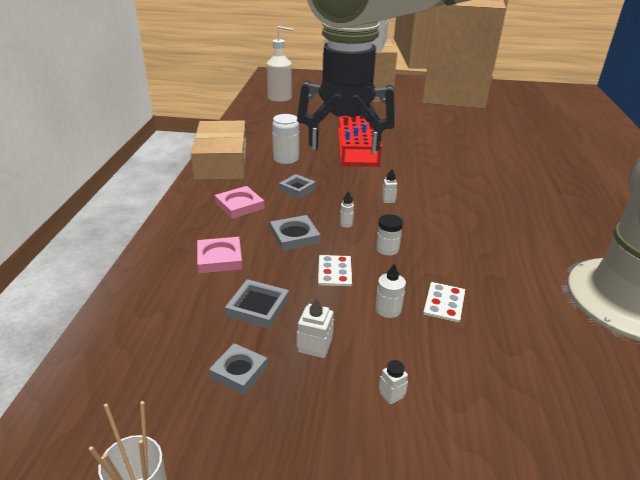

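View pics/wrist0.png

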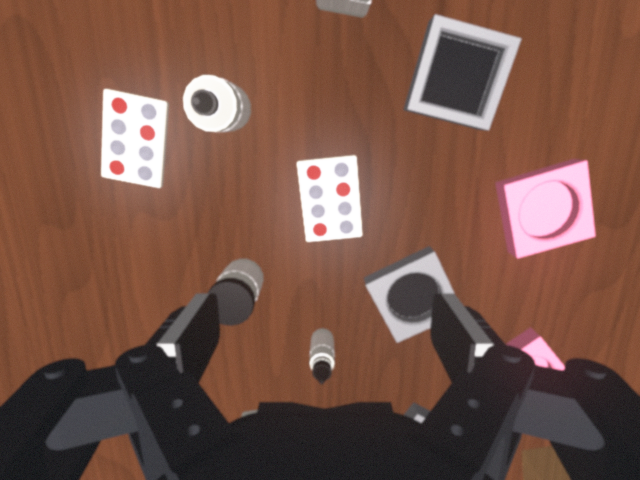

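The wrist view has the round large bottle at (210,105), the round large holder at (412,293) and the square large holder at (463,72). Look-alikes and choices (scene pixels):
- **Bottles with nozzles:** (158,237) square small?, (223,244) round small?, (310,173) round large, (374,188) square large.
- **Flat-lidded jars, leave alone:** (241,203) and (375,147).
- **Grey holders:** (270,272) round large, (370,240) square large, (185,322) square small, (424,214) round small.
- **Pink decoys:** (251,349) and (342,300).

Next: one close crop and a triangulation.

```bash
cat > h.py <<'E'
import numpy as np,cv2
from scipy.spatial.transform import Rotation as R
from rig import sense,eyes
def cam(n,s=None):
    c=eyes.calibration(n)
    if n!="wrist": return c,np.array(c["cam_to_world"])
    T=np.eye(4); q=np.array(s["ee_rot"]); T[:3,:3]=R.from_quat(q[[1,2,3,0]]).as_matrix(); T[:3,3]=s["eef_pos"]
    return c,T@np.array(c["mount"])
def ray(c,M,uv):
    uv=np.atleast_2d(uv).astype(float)
    d=np.c_[(uv[:,0]-c["cx"])/c["fx"],(uv[:,1]-c["cy"])/c["fy"],np.ones(len(uv))]@M[:3,:3].T
    return M[:3,3],d
def onz(c,M,uv,z):
    o,d=ray(c,M,uv); return (o+d*((z-o[2])/d[:,2])[:,None])[:,:2]
def proj(c,M,p):
    q=(np.atleast_2d(p)-M[:3,3])@M[:3,:3]; return np.c_[q[:,0]/q[:,2]*c["fx"]+c["cx"],q[:,1]/q[:,2]*c["fy"]+c["cy"]]
def tri(a,b):
    A=0;B=0
    for o,d in(a,b):
        d=d[0]/np.linalg.norm(d[0]);P=np.eye(3)-np.outer(d,d);A=A+P;B=B+P@o
    return np.linalg.solve(A,B)
def block(img,seed,r=55):
    "hull quad of the bright-grey top face around seed"
    hsv=cv2.cvtColor(img,cv2.COLOR_RGB2HSV)
    m=((hsv[...,1]<70)&(hsv[...,2]>100)).astype(np.uint8)
    w=np.zeros_like(m);cv2.circle(w,tuple(seed),r,1,-1);m&=w
    n,l,st,_=cv2.connectedComponentsWithStats(m)
    k=1+np.argmax(st[1:,4]); h=cv2.convexHull(np.argwhere(l==k)[:,::-1].astype(np.int32))
    return h[:,0]
E
python3 - <<'E'
from h import *
I={n:cv2.imread(f"pics/{n}0.png")[:,:,::-1].copy() for n in("scene","side")}
C={n:cam(n) for n in I}
b={"rs":((223,236),(347,195),78),"ss":((155,228),(391,174),78),"rl":((310,159),(393,270),94),"sl":((374,174),(316,303),94),"jr":((239,192),(390,223),67),"js":((375,139),(396,368),60)}
for k,(p,q,H) in b.items():
    t=[]
    for n,u in(("scene",p),("side",q)):
        m=(I[n].max(2)<75).astype(np.uint8);w=np.zeros_like(m);cv2.circle(w,u,13,1,-1);m&=w
        cs,_=cv2.findContours(m,0,1);c=max(cs,key=cv2.contourArea)[:,0]
        t.append(c[c[:,1]==c[:,1].min()].mean(0) if k[0]!='j' else c.mean(0))
    X=tri(ray(*C["scene"],t[0]),ray(*C["side"],t[1]));print(k,H,X.round(),[x.tolist() for x in t],onz(*C["scene"],t[0],H).round(),onz(*C["side"],t[1],H).round())
hs={"HRL":((270,272),(295,231)),"HSL":((370,240),(258,300)),"HSS":((185,322),(297,185)),"HRS":((424,213),(238,365))}
for k,(p,q) in hs.items():
    for n,u in(("scene",p),("side",q)):
        h=block(I[n],u,45).astype(np.float32);P=onz(*C[n],h,20).astype(np.float32)
        r=cv2.minAreaRect(P);print(k,n,np.round(r[0]),np.round(r[1]),round(r[2],1))
z=[cv2.resize(I["scene"][110:270,130:400],(800,474),interpolation=cv2.INTER_CUBIC)]
cv2.imwrite("pics/crop1.png",z[0][:,:,::-1])
E
```

```text
rs 78 [ 522. -165.   79.] [[220.0, 231.0], [347.5, 192.0]] [[ 522. -165.]] [[ 522. -168.]]
ss 78 [ 436. -280.   79.] [[153.5, 224.0], [391.5, 169.0]] [[ 438. -279.]] [[ 434. -287.]]
rl 94 [426. 100. 108.] [[310.0, 146.0], [393.5, 264.0]] [[405. 106.]] [[430.  87.]]
sl 94 [538. 200.  82.] [[374.0, 171.0], [315.5, 311.0]] [[543. 192.]] [[540. 217.]]
jr 67 [434. -88.  62.] [[239.01923076923077, 194.3846153846154], [390.27868852459017, 222.78688524590163]] [[439. -89.]] [[434. -81.]]
js 60 [423. 274.  57.] [[375.35, 138.5], [395.2040816326531, 368.2857142857143]] [[426. 272.]] [[424. 277.]]
HRL scene [ 624. -107.] [87. 89.] 27.9
HRL side [ 622. -108.] [83. 83.] 27.8
HSL scene [653. 117.] [86. 93.] 76.7
HSL side [649. 117.] [82. 82.] 76.3
HSS scene [ 648. -300.] [64. 70.] 58.6
HSS side [ 701. -467.] [ 65. 141.] 8.6
HRS scene [646. 263.] [64. 66.] 68.6
HRS side [646. 262.] [61. 62.] 68.1
```

View pics/crop1.png

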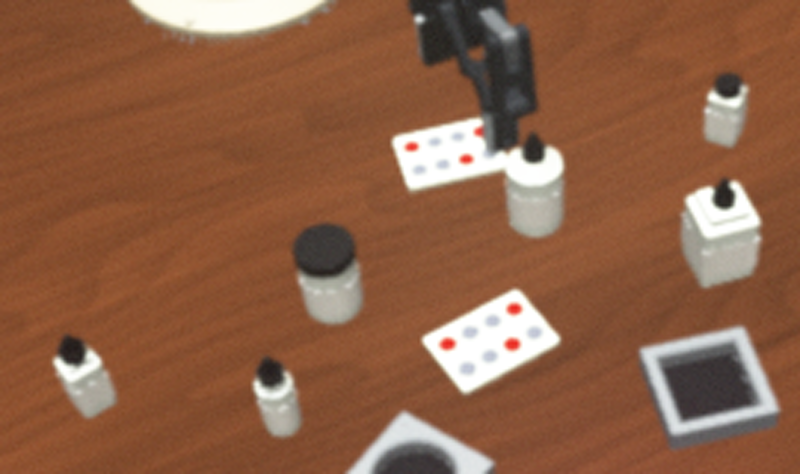

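The crop confirms the types: square small at left, round small, round large and square large all with nozzles, and both jars with flat lids. Moving over round_small.

```bash
python3 -m jog '[[-0.033,-0.001,0.01,0,0,0,0.085],[-0.033,-0.001,0.01,0,0,0,0.085],[-0.033,-0.001,0.01,0,0,0,0.085],[-0.033,0,0.01,0,0,0,0.085],[-0.033,0,0,0,0,0,0.085]]' 30 && python3 -m jog '[[0,0,0,0,0,0,0.085],[0,0,0,0,0,0,0.085]]'
cat >> h.py <<'E'
def look(name,save=True):
    s=sense(); im=eyes.capture("wrist"); 
    cv2.imwrite(f"pics/{name}.png",im[:,:,::-1]); return s,im,*cam("wrist",s)
def blob(m,near,mina=60):
    "largest-near component: contour points and moments centre"
    cs,_=cv2.findContours(m.astype(np.uint8),cv2.RETR_EXTERNAL,cv2.CHAIN_APPROX_NONE)
    cs=[c for c in cs if cv2.contourArea(c)>mina]
    return min(cs,key=lambda c:-cv2.pointPolygonTest(c,(float(near[0]),float(near[1])),True))[:,0]
E
python3 - <<'E'
from h import *
s,im,c,M=look("w1");print(s["time_s"],s["eef_pos"],s["ee_rot"])
print(proj(c,M,[[522,-166,78],[522,-166,50],[522,-166,0]]).round())
E
```

```text
time_s: 0.65
eef_pos: [521.3, -166.0, 200.8]
ee_rot: [-0.001, 0.707, 0.707, -0.0]
force: [0.6, 0.5, 0.7]
grip_width: 0.999
grip_force: 0.0
time_s: 0.85
eef_pos: [521.8, -165.2, 202.0]
ee_rot: [-0.0, 0.708, 0.707, 0.0]
force: [-0.4, 0.1, -0.7]
grip_width: 0.994
grip_force: 0.0
0.85 [ 521.82610156 -165.15864022  201.99181456] [-3.98061421e-04  7.07516710e-01  7.06696502e-01  4.21651797e-06]
[[324. 231.]
 [324. 222.]
 [324. 208.]]
```

View pics/w1.png

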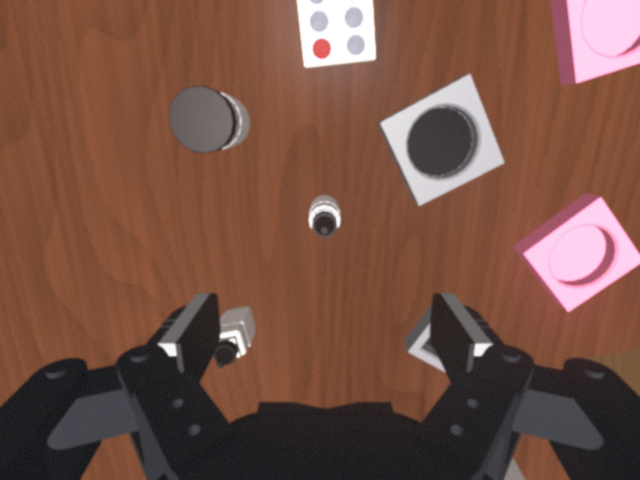

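Tip at about (325,228), where predicted, and HRL is in clear view at (440,140). Descending to grip.

```bash
python3 -m jog '[[0,0,0.035,0,0,0,0.085],[0,0,0.035,0,0,0,0.085],[0,0,0.035,0,0,0,0.085],[0,0,0.035,0,0,0,0.085],[0,0,0.02,0,0,0,0.085]]' 30 >/dev/null&& python3 -m jog '[[0,0,0.015,0,0,0,0.085],[0,0,0,0,0,0,0.02],[0,0,0,0,0,0,0.02],[0,0,0,0,0,0,0.02],[0,0,0,0,0,0,0.02]]' 30 && python3 -m jog '[[0,0,0,0,0,0,0.02],[0,0,0,0,0,0,0.02],[0,0,0,0,0,0,0.02],[0,0,0,0,0,0,0.02],[0,0,0,0,0,0,0.02]]' 30
python3 - <<'E'
from h import *
im=cv2.imread("pics/w1.png")[:,:,::-1].copy()
s={"eef_pos":[521.8,-165.2,202],"ee_rot":[-.0004,.7075,.7067,0]};c,M=cam("wrist",s)
r=cv2.minAreaRect(onz(c,M,block(im,(440,140),80),20).astype(np.float32));print("HRL",r)
E
```

```text
time_s: 1.9
eef_pos: [522.4, -165.0, 28.3]
ee_rot: [0.001, 0.707, 0.707, 0.0]
force: [-3.0, 0.4, 3.3]
grip_width: 0.325
grip_force: 1.5
time_s: 2.4
eef_pos: [522.4, -165.1, 28.3]
ee_rot: [0.001, 0.707, 0.707, 0.0]
force: [-1.5, 2.5, 6.4]
grip_width: 0.296
grip_force: 29.4
HRL ((621.619140625, -105.26858520507812), (83.09003448486328, 82.10919952392578), 27.929546356201172)
```

```bash
python3 -m jog '[[0,0,-0.01,0,0,0,0.02],[0,0,-0.03,0,0,0,0.02],[0,0,-0.04,0,0,0,0.02],[0,0,-0.04,0,0,0,0.02],[0.02,0.01,-0.03,0,0,0,0.02]]' 30 >/dev/null&& python3 -m jog '[[0.04,0.015,0,0,0,0,0.02],[0.04,0.015,0,0,0,0,0.02],[0.04,0.015,0,0,0,0,0.02],[0.04,0.015,0,0,0,0,0.02],[0.04,0.015,0,0,0,0,0.02]]' 30 >/dev/null && python3 -m jog '[[0.04,0.015,0,0,0,0,0.02],[0.04,0.015,0,0,0,0,0.02],[0.036,0.009,0,0,0,0,0.02],[0,0,0,0,0,0,0.02],[0,0,0,0,0,0,0.02]]' 30
python3 - <<'E'
from h import *
s,im,c,M=look("w2");print(s["eef_pos"],s["ee_rot"])
for k,H in {"HRS":(646,262),"HSL":(651,117)}.items():
    u=proj(c,M,[*H,20])[0].astype(int);print(k,u)
    try:r=cv2.minAreaRect(onz(c,M,block(im,u.tolist(),85 if k=="HSL" else 65),20).astype(np.float32));print(r)
    except Exception as e:print(e)
E
```

```text
time_s: 3.9
eef_pos: [645.8, 171.5, 177.5]
ee_rot: [0.0, 0.707, 0.708, -0.0]
force: [-0.4, 0.1, -0.3]
grip_width: 0.298
grip_force: 29.7
[645.76560679 171.46371547 177.45617851] [ 2.98048799e-05  7.06661641e-01  7.07551618e-01 -1.78475937e-04]
HRS [324 102]
((646.9093017578125, 263.7740173339844), (61.613868713378906, 61.56010055541992), 68.22003173828125)
HSL [329 279]
((647.974365234375, 86.45915222167969), (97.03275299072266, 67.67823791503906), 87.71253204345703)
```

View pics/w2.png

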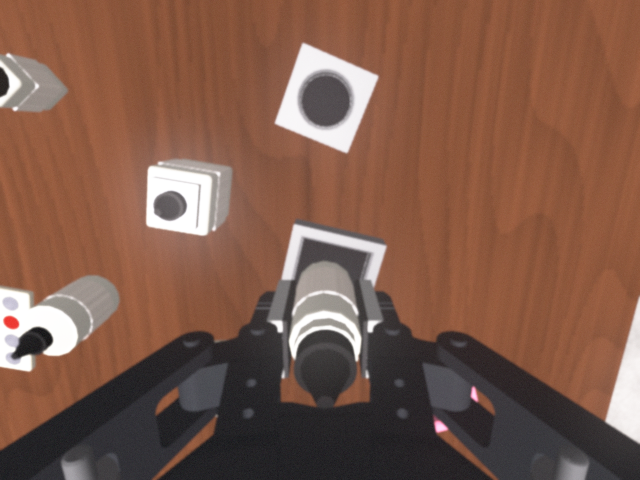

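HRS lies at (325,98), clear, and the bottle in hand is upright and centred. Place it.

```bash
python3 -m jog '[[0.03,0.001,0.01,0,0,0,0.02],[0.03,0,0.02,0,0,0,0.02],[0.0315,0,0.02,0,0,0,0.02],[0,0,0.03,0,0,0,0.02],[0,0,0.03,0,0,0,0.02]]' 30 >/dev/null&& python3 -m jog '[[0,0,0.02,0,0,0,0.02],[0,0,0.006,0,0,0,0.02],[0,0,0.004,0,0,0,0.02],[0,0,0.003,0,0,0,0.02],[0,0,0,0,0,0,0.02]]' 30
python3 - <<'E'
from h import *
s,im,c,M=look("w3");print(s["eef_pos"],s["force"])
im=cv2.imread("pics/w2.png")[:,:,::-1].copy()
s={"eef_pos":[645.8,171.5,177.5],"ee_rot":[0,.7067,.7075,-.0002]};c,M=cam("wrist",s)
for seed,z in(((160,190),62),):
    g=im.min(2)>215; h=blob(g,seed); q=onz(c,M,h,z).astype(np.float32);print("sl",cv2.minAreaRect(q))
t=onz(c,M,[[165,207],[12,352]],94);print("tips sl,rl",t)
E
```

```text
time_s: 4.95
eef_pos: [647.4, 262.3, 35.2]
ee_rot: [0.0, 0.707, 0.707, 0.001]
force: [0.1, 0.7, -0.9]
grip_width: 0.293
grip_force: 29.7
[647.41988227 262.26415586  35.16203781] [ 0.06726435  0.72030804 -0.89460485]
sl ((544.3707885742188, 194.56935119628906), (43.21506118774414, 43.00139236450195), 80.44477844238281)
tips sl,rl [[549.21565768 197.31309484]
 [431.29879345  95.4550105 ]]
```

```bash
python3 -m jog '[[0,0,0.001,0,0,0,0.02],[0,0,0.001,0,0,0,0.02],[0,0,0,0,0,0,0.035],[0,0,0,0,0,0,0.045],[0,0,0,0,0,0,0.06]]' 30 && python3 -m jog '[[0,0,0,0,0,0,0.06],[0,0,0,0,0,0,0.06],[0,0,-0.03,0,0,0,0.07],[0,0,-0.04,0,0,0,0.085],[-0.02,-0.02,-0.04,0,0,0,0.085]]' 30 && python3 -m jog '[[-0.03,-0.03,-0.03,0,0,0,0.085],[-0.02,-0.03,-0.02,0,0,0,0.085],[0,-0.023,0,0,0,0,0.085],[0,0,0,0,0,0,0.085],[0,0,0,0,0,0,0.085]]' 30
python3 - <<'E'
from h import *
s,im,c,M=look("w4");print(s["eef_pos"],s["ee_rot"])
print(proj(c,M,[[544,194.5,62],[544,194.5,94],[647,263,56],[651,117,20]]).round())
g=im.min(2)>215; h=blob(g,proj(c,M,[[544,194.5,62]])[0]+[20,0]); q=onz(c,M,h,62).astype(np.float32);print("sl",cv2.minAreaRect(q))
E
```

```text
time_s: 5.5
eef_pos: [647.0, 262.5, 32.3]
ee_rot: [-0.0, 0.707, 0.707, 0.0]
force: [0.8, -0.1, -0.3]
grip_width: 0.683
grip_force: 0.0
time_s: 6.0
eef_pos: [627.4, 243.5, 142.9]
ee_rot: [-0.0, 0.707, 0.708, 0.0]
force: [0.6, 0.1, 0.9]
grip_width: 0.992
grip_force: 0.0
time_s: 6.5
eef_pos: [545.3, 193.6, 191.5]
ee_rot: [0.0, 0.707, 0.707, 0.0]
force: [0.5, -1.1, -0.1]
grip_width: 0.997
grip_force: 0.0
[545.32109468 193.64698363 191.46746167] [1.98430678e-04 7.07093103e-01 7.07120383e-01 2.60461309e-04]
[[322. 227.]
 [322. 239.]
 [466. 132.]
 [438. 296.]]
sl ((543.7111206054688, 196.42446899414062), (47.28763961791992, 43.68345642089844), 80.04254913330078)
```

View pics/w4.png

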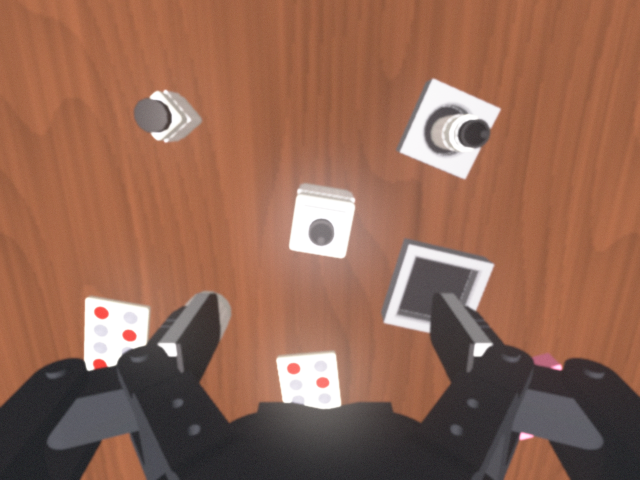

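rs stands in its holder at (466,132). square_large is centred at about (322,225), with its sides at −10°.

```bash
python3 -m jog '[[0.0015,-0.0015,0.01,0,0,0,0.085],[0,0,0.03,0,0,0.09,0.085],[0,0,0.03,0,0,0.085,0.085],[0,0,0.035,0,0,0,0.085],[0,0,0.03,0,0,0,0.085]]' 40 >/dev/null&& python3 -m jog '[[0,0,0.016,0,0,0,0.085],[0,0,0,0,0,0,0.06],[0,0,0,0,0,0,0.04],[0,0,0,0,0,0,0.035],[0,0,0,0,0,0,0.035]]' 40 && python3 -m jog '[[0,0,0,0,0,0,0.035],[0,0,0,0,0,0,0.035],[0,0,0,0,0,0,0.035],[0,0,0,0,0,0,0.035]]' 40
python3 - <<'E'
from h import *
im=cv2.imread("pics/w4.png")[:,:,::-1].copy()
s={"eef_pos":[545.3,193.6,191.5],"ee_rot":[0,.7071,.7071,.0002]};c,M=cam("wrist",s)
r=cv2.minAreaRect(onz(c,M,block(im,(438,290),70),20).astype(np.float32));print("HSL",r)
E
```

```text
time_s: 7.55
eef_pos: [544.2, 195.3, 41.2]
ee_rot: [0.001, 0.766, 0.643, 0.001]
force: [1.1, 0.6, 1.5]
grip_width: 0.512
grip_force: 42.1
time_s: 7.95
eef_pos: [544.3, 195.3, 41.2]
ee_rot: [0.001, 0.766, 0.643, 0.001]
force: [0.0, -0.4, 5.5]
grip_width: 0.506
grip_force: 42.7
HSL ((656.8681640625, 113.72453308105469), (95.84952545166016, 108.33145904541016), 76.17464447021484)
```

```bash
python3 -m jog '[[0,0,-0.01,0,0,0,0.035],[0,0,-0.03,0,0,0,0.035],[0,0,-0.03,0,0,0,0.035],[0,0,-0.03,0,0,0.04,0.035],[0,0,0,0,0,0.02,0.035]]' 40
python3 - <<'E'
from h import *
im=cv2.imread("pics/wrist0.png")[:,:,::-1].copy()
s={"eef_pos":[524.8,0,241.7],"ee_rot":[-.0005,.7071,.7071,-.0003]};c,M=cam("wrist",s)
for k,u in(("HSL",(463,72)),("HRL",(412,293))):print(k,cv2.minAreaRect(onz(c,M,block(im,u,70),20).astype(np.float32)))
# rl white shoulder top
h=blob(im.min(2)>215,(220,95));print("rl",cv2.minEnclosingCircle(onz(c,M,h,62).astype(np.float32)))
s=sense();q=s["ee_rot"];A=R.from_quat(q[[1,2,3,0]]).as_matrix();print(s["eef_pos"],A.round(3))
print((A.T@(np.array([650,117,0])-s["eef_pos"])).round(1))
E
```

```text
time_s: 8.45
eef_pos: [545.2, 195.4, 144.6]
ee_rot: [0.002, 0.785, 0.619, 0.003]
force: [0.0, 0.5, -0.7]
grip_width: 0.509
grip_force: 42.0
HSL ((649.5504760742188, 118.470703125), (82.46185302734375, 82.20699310302734), 76.3034896850586)
HRL ((629.0404663085938, -110.93592834472656), (88.031494140625, 114.7840576171875), 27.992982864379883)
rl ((431.6128234863281, 91.70198822021484), 21.786314010620117)
[545.21575215 195.41925429 144.60554983] [[ 0.234  0.972  0.007]
 [ 0.972 -0.234  0.001]
 [ 0.003  0.007 -1.   ]]
[-52.1 119.3 145.3]
```

```bash
python3 -m jog '[[-0.01,0.024,0,0,0,0,0.035],[-0.015,0.035,0,0,0,0,0.035],[-0.015,0.035,0,0,0,0,0.035],[-0.011,0.025,0.02,0,0,0,0.035],[0,0,0.025,0,0,0,0.035]]' 40 >/dev/null && python3 -m jog '[[0,0,0.02,0,0,0,0.035],[0,0,0.012,0,0,0,0.035],[0,0,0.008,0,0,0,0.035],[0,0,0,0,0,0,0.035],[0,0,0,0,0,0,0.035]]' 40
python3 - <<'E'
from h import *
s,im,c,M=look("w5");cv2.imwrite("pics/w5c.png",im[100:,100:540,::-1])
E
```

```text
time_s: 9.45
eef_pos: [647.8, 118.0, 56.0]
ee_rot: [0.0, 0.785, 0.619, 0.001]
force: [-0.5, 0.9, -0.5]
grip_width: 0.508
grip_force: 42.0
```

View pics/w5c.png

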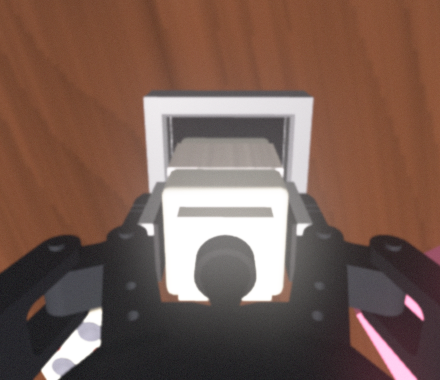

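The bottle is square with the well and nearly centred (bottle centre x≈224, well x≈228 in the crop). Lowering.

```bash
python3 -m jog '[[0,0.0015,0.004,0,0,0,0.035],[0,0,0.003,0,0,0,0.035],[0,0,0.002,0,0,0,0.035],[0,0,0.001,0,0,0,0.035],[0,0,0,0,0,0,0.035]]' 40 && python3 -m jog '[[0,0,0.001,0,0,0,0.035],[0,0,0,0,0,0,0.05],[0,0,0,0,0,0,0.06],[0,0,0,0,0,0,0.085],[0,0,0,0,0,0,0.085]]' 40 && python3 -m jog '[[0,0,0,0,0,0,0.085],[0,0,-0.02,0,0,0,0.085],[0,0,-0.04,0,0,0,0.085],[0,0,-0.04,0,0,0,0.085],[0,0,-0.04,0,0,-0.1,0.085]]' 40
python3 - <<'E'
from h import *
s=sense();q=s["ee_rot"];A=R.from_quat(q[[1,2,3,0]]).as_matrix();print(s["eef_pos"],A.round(3))
print((A.T@(np.array([430,91,200])-s["eef_pos"])).round(1))
E
```

```text
time_s: 10.0
eef_pos: [649.2, 117.5, 47.2]
ee_rot: [0.0, 0.785, 0.619, 0.0]
force: [-6.4, -1.2, 12.7]
grip_width: 0.506
grip_force: 43.6
time_s: 10.5
eef_pos: [648.9, 117.4, 43.9]
ee_rot: [-0.0, 0.785, 0.619, -0.0]
force: [-0.7, -0.2, 0.8]
grip_width: 0.991
grip_force: 0.0
time_s: 11.0
eef_pos: [648.7, 117.5, 185.7]
ee_rot: [-0.0, 0.753, 0.658, -0.0]
force: [-0.5, 0.1, -0.2]
grip_width: 0.996
grip_force: 0.0
[648.74474906 117.46225236 185.68054433] [[ 0.133  0.991 -0.   ]
 [ 0.991 -0.133 -0.   ]
 [-0.    -0.    -1.   ]]
[ -55.4 -213.3  -14.3]
```

```bash
python3 -m jog '[[-0.009,-0.0355,-0.014,0,0,0,0.085],[-0.009,-0.0355,0,0,0,0,0.085],[-0.009,-0.0355,0,0,0,0,0.085],[-0.009,-0.0355,0,0,0,0,0.085],[-0.009,-0.0355,0,0,0,0,0.085]]' 40 >/dev/null && python3 -m jog '[[-0.01,-0.0355,0,0,0,0,0.085],[0,0,0,0,0,0,0.085],[0,0,0,0,0,0,0.085]]' 40
python3 - <<'E'
from h import *
s,im,c,M=look("w6");print(s["eef_pos"])
h=blob(im.min(2)>215,proj(c,M,[430,91,62])[0]+[20,0]);print("rl",cv2.minEnclosingCircle(onz(c,M,h,62).astype(np.float32)))
E
```

```text
time_s: 11.8
eef_pos: [430.7, 91.6, 198.7]
ee_rot: [0.001, 0.753, 0.658, 0.001]
force: [1.3, 0.3, 0.3]
grip_width: 0.997
grip_force: 0.0
[430.71736277  91.5821907  198.6950781 ]
rl ((430.788330078125, 91.80479431152344), 21.87730598449707)
```

View pics/w6.png

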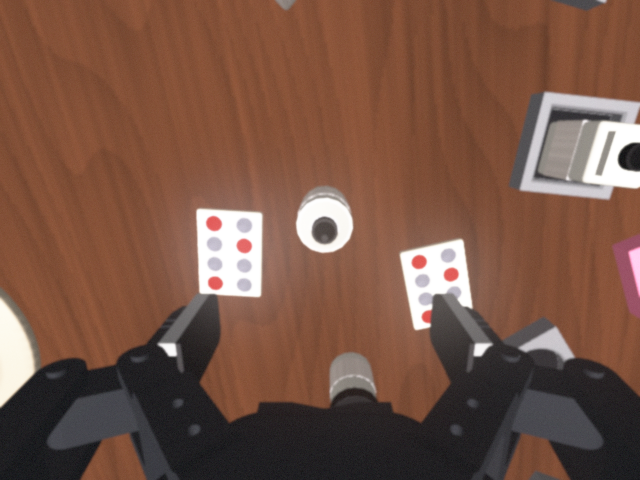

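sl stands in its holder at (590,150), and rl is right under the tool at (325,222).

```bash
python3 -m jog '[[0,0,0.02,0,0,0,0.085],[0,0,0.035,0,0,0,0.085],[0,0,0.035,0,0,0,0.085],[0,0,0.035,0,0,0,0.085],[0,0,0.022,0,0,0,0.085]]' 40 >/dev/null && python3 -m jog '[[0,0,0.01,0,0,0,0.085],[0,0,0,0,0,0,0.06],[0,0,0,0,0,0,0.04],[0,0,0,0,0,0,0.035],[0,0,0,0,0,0,0.035]]' 40 >/dev/null && python3 -m jog '[[0,0,0,0,0,0,0.035],[0,0,0,0,0,0,0.035],[0,0,0,0,0,0,0.035],[0,0,0,0,0,0,0.035]]' 40 && python3 -m jog '[[0,0,-0.01,0,0,0,0.035],[0,0,-0.03,0,0,0,0.035],[0,0,-0.04,0,0,0,0.035],[0,0,-0.04,0,0,0,0.035],[0,0,0,0,0,0,0.035]]' 40
python3 - <<'E'
from h import *
s=sense();q=s["ee_rot"];A=R.from_quat(q[[1,2,3,0]]).as_matrix();print(s["eef_pos"])
print((A.T@(np.array([622,-106,s["eef_pos"][2]])-s["eef_pos"])).round(1))
E
```

```text
time_s: 13.25
eef_pos: [431.4, 91.6, 42.4]
ee_rot: [0.001, 0.753, 0.658, 0.001]
force: [0.2, 0.5, 6.2]
grip_width: 0.504
grip_force: 40.6
time_s: 13.75
eef_pos: [432.6, 91.6, 166.3]
ee_rot: [0.003, 0.753, 0.658, 0.004]
force: [0.6, -0.2, -3.0]
grip_width: 0.501
grip_force: 41.5
[432.60134358  91.61261155 166.33109451]
[-170.4  214.2    2. ]
```

```bash
python3 -m jog '[[-0.014,0.018,0,0,0,0,0.035],[-0.028,0.0355,0,0,0,0,0.035],[-0.028,0.0355,0,0,0,0,0.035],[-0.028,0.0355,0,0,0,0,0.035],[-0.028,0.0355,0,0,0,0,0.035]]' 40 >/dev/null && python3 -m jog '[[-0.028,0.0355,0,0,0,0,0.035],[-0.0164,0.0187,0.015,0,0,0,0.035],[0,0,0.03,0,0,0,0.035],[0,0,0.03,0,0,0,0.035],[0,0,0.02,0,0,0,0.035]]' 40 >/dev/null && python3 -m jog '[[0,0,0.009,0,0,0,0.035],[0,0,0,0,0,0,0.035],[0,0,0,0,0,0,0.035]]' 40
python3 - <<'E'
from h import *
s,im,c,M=look("w7");cv2.imwrite("pics/w7c.png",im[60:,100:540,::-1])
E
```

```text
time_s: 15.05
eef_pos: [620.3, -106.1, 58.2]
ee_rot: [0.001, 0.753, 0.658, 0.0]
force: [-0.4, 0.5, -0.9]
grip_width: 0.503
grip_force: 41.5
```

View pics/w7c.png

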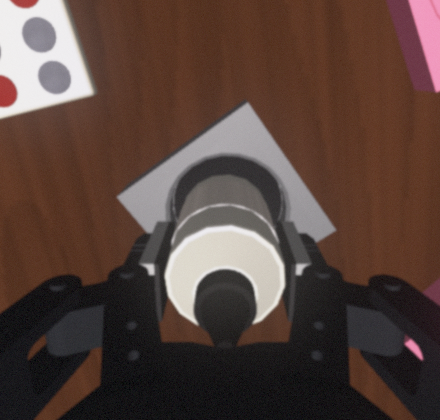

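The bottle (x≈226) is centred over the round well (x≈228). Lowering.

```bash
python3 -m jog '[[0,0.0015,0.004,0,0,0,0.035],[0,0,0.003,0,0,0,0.035],[0,0,0.002,0,0,0,0.035],[0,0,0.001,0,0,0,0.035],[0,0,0,0,0,0,0.035]]' 40 && python3 -m jog '[[0,0,0.001,0,0,0,0.035],[0,0,0,0,0,0,0.05],[0,0,0,0,0,0,0.06],[0,0,0,0,0,0,0.085],[0,0,0,0,0,0,0.085]]' 40 && python3 -m jog '[[0,0,0,0,0,0,0.085],[0,0,-0.02,0,0,0,0.085],[0,0,-0.04,0,0,0,0.085],[0,0,-0.04,0,0,0,0.085],[0,0,-0.04,0,0,-0.13,0.085]]' 40
python3 - <<'E'
from h import *
s=sense();q=s["ee_rot"];A=R.from_quat(q[[1,2,3,0]]).as_matrix();print(s["eef_pos"],A.round(3))
print((A.T@(np.array([437,-283,200])-s["eef_pos"])).round(1))
E
```

```text
time_s: 15.6
eef_pos: [621.3, -106.2, 48.4]
ee_rot: [0.0, 0.753, 0.658, -0.0]
force: [-4.8, 1.7, 8.6]
grip_width: 0.503
grip_force: 42.5
time_s: 16.1
eef_pos: [621.3, -106.3, 46.0]
ee_rot: [-0.0, 0.753, 0.658, -0.0]
force: [0.8, 0.2, -0.7]
grip_width: 0.994
grip_force: 0.0
time_s: 16.6
eef_pos: [621.1, -106.2, 187.7]
ee_rot: [-0.0, 0.708, 0.706, -0.0]
force: [0.2, -0.4, 0.5]
grip_width: 0.988
grip_force: 0.0
[ 621.09635943 -106.18662079  187.67158227] [[ 0.003  1.    -0.   ]
 [ 1.    -0.003  0.   ]
 [ 0.    -0.    -1.   ]]
[-177.4 -183.5  -12.3]
```

```bash
python3 -m jog '[[-0.036,-0.036,-0.012,0,0,0,0.085],[-0.036,-0.037,0,0,0,0,0.085],[-0.036,-0.037,0,0,0,0,0.085],[-0.036,-0.037,0,0,0,0,0.085],[-0.033,-0.037,0,0,0,0,0.085]]' 30 >/dev/null && python3 -m jog '[[0,0,0,0,0,0,0.085],[0,0,0,0,0,0,0.085]]' 30
python3 - <<'E'
from h import *
s,im,c,M=look("w8");print(s["eef_pos"])
u=proj(c,M,[437,-283,50])[0];print(u)
h=blob(im.min(2)>205,u+[8,0],30);print("ss",cv2.minAreaRect(onz(c,M,h,50).astype(np.float32)))
cv2.imwrite("pics/w8c.png",cv2.resize(im[120:340,180:480,::-1],None,fx=2.5,fy=2.5))
E
```

```text
time_s: 17.3
eef_pos: [441.2, -277.9, 197.8]
ee_rot: [0.0, 0.71, 0.705, 0.0]
force: [0.0, 0.3, 0.3]
grip_width: 0.999
grip_force: 0.0
[ 441.15061264 -277.89945399  197.80650959]
[318.57878198 227.90086634]
ss ((435.2537536621094, -278.72747802734375), (27.196029663085938, 30.60235595703125), 10.481590270996094)
```

View pics/w8c.png

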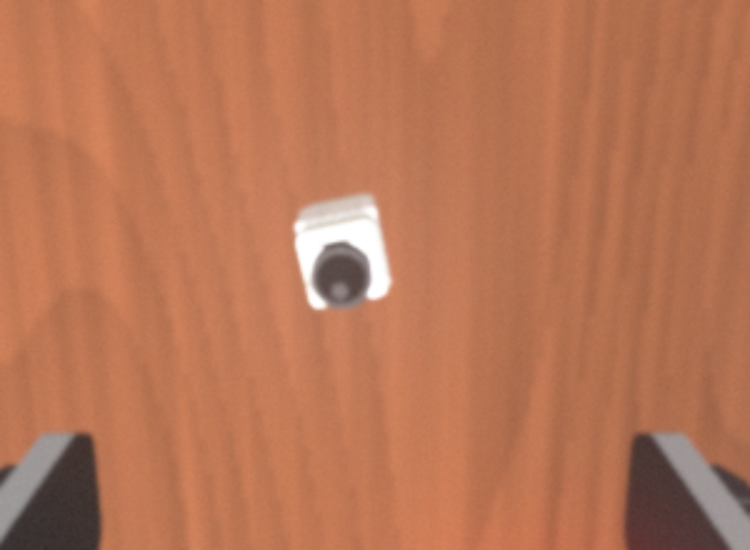

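The square small bottle is at about (316,225) in the frame, with its sides at +10.5°.

```bash
python3 -m jog '[[-0.0027,-0.0055,0.01,0,0,0,0.085],[0,0,0.03,0,0,-0.094,0.085],[0,0,0.035,0,0,-0.094,0.085],[0,0,0.035,0,0,0,0.085],[0,0,0.035,0,0,0,0.085]]' 30 >/dev/null&& python3 -m jog '[[0,0,0.025,0,0,0,0.085],[0,0,0,0,0,0,0.04],[0,0,0,0,0,0,0.02],[0,0,0,0,0,0,0.02],[0,0,0,0,0,0,0.02]]' 30 >/dev/null && python3 -m jog '[[0,0,0,0,0,0,0.02],[0,0,0,0,0,0,0.02],[0,0,0,0,0,0,0.02],[0,0,0,0,0,0,0.02]]' 30 && python3 -m jog '[[0,0,-0.01,0,0,0,0.02],[0,0,-0.03,0,0,0,0.02],[0,0,-0.04,0,0,0.1,0.02],[0,0,-0.04,0,0,0.1,0.02],[0,0,-0.02,0,0,0.1,0.02]]' 30 >/dev/null && python3 -m jog '[[0,0,0,0,0,0.1,0.02],[0,0,0,0,0,0.1,0.02],[0,0,0,0,0,0.1,0.02],[0,0,0,0,0,0.1,0.02],[0,0,0,0,0,0.03,0.02]]' 30
python3 - <<'E'
from h import *
s=sense();q=s["ee_rot"];A=R.from_quat(q[[1,2,3,0]]).as_matrix();print(s["eef_pos"],np.degrees(np.arctan2(A[1,1],A[0,1])))
print((A.T@(np.array([647,-300,s["eef_pos"][2]])-s["eef_pos"])).round(1))
print((A.T@(np.array([590,-370,s["eef_pos"][2]])-s["eef_pos"])).round(1))
E
```

```text
time_s: 18.75
eef_pos: [436.6, -280.5, 28.9]
ee_rot: [0.001, 0.64, 0.769, -0.0]
force: [0.1, 1.9, 7.0]
grip_width: 0.301
grip_force: 30.3
time_s: 19.75
eef_pos: [435.9, -280.0, 168.5]
ee_rot: [0.0, 0.873, 0.488, 0.0]
force: [-0.7, -0.2, -0.6]
grip_width: 0.299
grip_force: 29.5
[ 435.86900935 -279.97350043  168.45374668] -31.527702784727502
[9.330e+01 1.904e+02 1.000e-01]
[3.900e+00 1.785e+02 1.000e-01]
```

```bash
python3 -m jog '[[0.002,0.03,0,0,0,0,0.02],[0.002,0.04,0,0,0,0,0.02],[0.002,0.04,0,0,0,0,0.02],[0.002,0.04,0,0,0,0,0.02],[0,0.04,0,0,0,0,0.02]]' 30 >/dev/null && python3 -m jog '[[0,0,0,0,0,0,0.02],[0,0,0,0,0,0,0.02]]' 30
python3 - <<'E'
from h import *
s,im,c,M=look("w9")
u=proj(c,M,[647,-300,20])[0].astype(int);print(u)
r=cv2.minAreaRect(onz(c,M,block(im,u.tolist(),75),20).astype(np.float32));print(r)
q=s["ee_rot"];A=R.from_quat(q[[1,2,3,0]]).as_matrix()
print((A.T@(np.array([*r[0],s["eef_pos"][2]])-s["eef_pos"])).round(1))
E
```

```text
time_s: 20.45
eef_pos: [602.3, -371.9, 167.2]
ee_rot: [-0.001, 0.872, 0.49, -0.0]
force: [-0.1, 0.7, -0.5]
grip_width: 0.298
grip_force: 29.9
[325 110]
((646.5776977539062, -298.81683349609375), (60.996543884277344, 61.711055755615234), 58.63236618041992)
[85.4 -0.1  0. ]
```

View pics/w9.png

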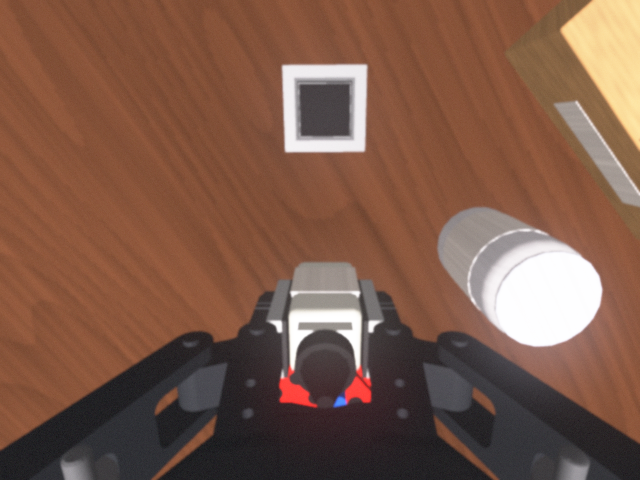

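Holder is at (325,108), square with the bottle.

```bash
python3 -m jog '[[0.03,0,0,0,0,0,0.02],[0.03,0,0.01,0,0,0,0.02],[0.025,0,0.02,0,0,0,0.02],[0,0,0.03,0,0,0,0.02],[0,0,0.03,0,0,0,0.02]]' 30 >/dev/null&& python3 -m jog '[[0,0,0.02,0,0,0,0.02],[0,0,0.008,0,0,0,0.02],[0,0,0.006,0,0,0,0.02],[0,0,0,0,0,0,0.02],[0,0,0,0,0,0,0.02]]' 30
python3 - <<'E'
from h import *
s,im,c,M=look("wa");cv2.imwrite("pics/wac.png",im[100:,100:540,::-1])
E
```

```text
time_s: 21.5
eef_pos: [647.0, -299.7, 45.1]
ee_rot: [0.001, 0.872, 0.49, 0.0]
force: [-0.1, 0.7, -0.1]
grip_width: 0.306
grip_force: 29.9
```

View pics/wac.png

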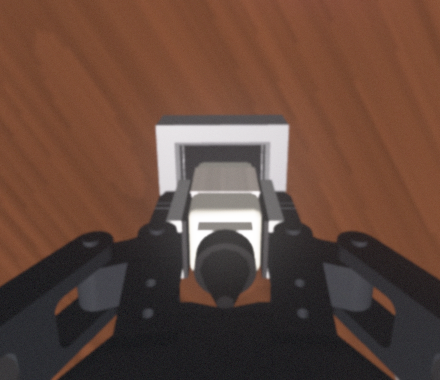

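The bottle is centred in the well (x≈225 for both). Lower, release, back off and check from the fixed camera.

```bash
python3 -m jog '[[0,0,0.004,0,0,0,0.02],[0,0,0.003,0,0,0,0.02],[0,0,0.002,0,0,0,0.02],[0,0,0.001,0,0,0,0.02],[0,0,0,0,0,0,0.02]]' 30 && python3 -m jog '[[0,0,0.001,0,0,0,0.02],[0,0,0,0,0,0,0.035],[0,0,0,0,0,0,0.05],[0,0,0,0,0,0,0.06],[0,0,0,0,0,0,0.06]]' 30 && python3 -m jog '[[0,0,0,0,0,0,0.06],[0,0,-0.02,0,0,0,0.07],[0,0,-0.04,0,0,0,0.07],[0,0,-0.04,0,0,0,0.07],[-0.01,-0.03,-0.04,0,0,0,0.07]]' 30 && python3 -m jog '[[-0.02,-0.04,-0.03,0,0,0,0.07],[-0.02,-0.04,0,0,0,0,0.07],[-0.02,-0.04,0,0,0,0,0.07],[0,0,0,0,0,0,0.07]]' 30
python3 - <<'E'
from h import *
a=eyes.capture("scene");b=eyes.capture("side")
cv2.imwrite("pics/end.png",np.vstack([cv2.resize(a[110:350,130:460],(660,300)),cv2.resize(b[130:420,180:430],(500,300))[:, :] if 0 else cv2.resize(b[130:420,180:460],(660,300))])[:,:,::-1])
E
```

```text
time_s: 22.05
eef_pos: [646.7, -299.4, 34.9]
ee_rot: [0.0, 0.872, 0.49, -0.0]
force: [-4.3, 2.1, 9.0]
grip_width: 0.297
grip_force: 31.0
time_s: 22.55
eef_pos: [646.6, -299.4, 32.3]
ee_rot: [-0.0, 0.872, 0.49, -0.0]
force: [-0.3, 0.4, 0.2]
grip_width: 0.701
grip_force: 0.0
time_s: 23.05
eef_pos: [617.5, -292.6, 172.6]
ee_rot: [0.0, 0.872, 0.49, 0.0]
force: [0.7, -2.3, -0.6]
grip_width: 0.82
grip_force: 0.0
time_s: 23.45
eef_pos: [481.6, -280.3, 199.2]
ee_rot: [-0.002, 0.872, 0.489, -0.001]
force: [0.5, -0.3, 0.4]
grip_width: 0.818
grip_force: 0.0
```

View pics/end.png

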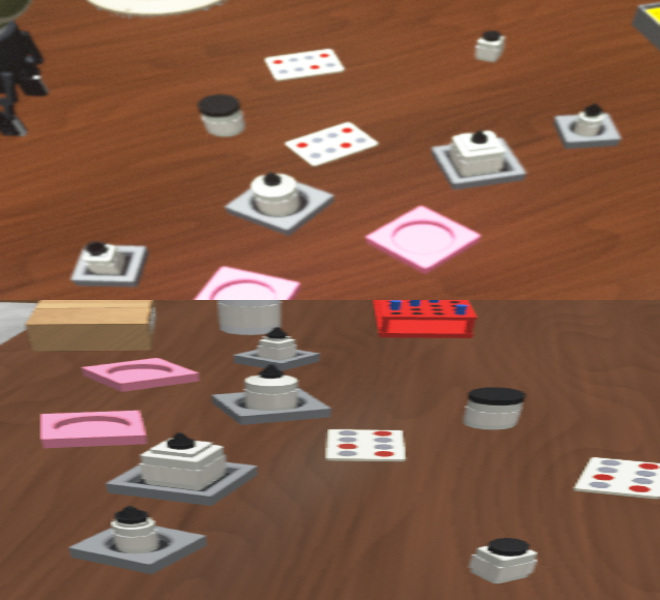

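Both views show all four bottles upright in their grey holders and both jars where they stood. Handing in.

```bash
python3 -c "
from rig import finish_job
print(finish_job())"
```

```text
the job is handed in; nothing more can be done
None
```

I handed the job in at about 24 s of the 93 s allowed: the last pictures show all four dropper bottles upright in their own holders and both jars where they started, but no verdict was returned.

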